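# Draw a well carrier from its rack and show both faces to the lamp

## Task

Draw the plate with the two square wells out of the rack and, well above the bench (its middle 20 cm up or more), tip it about half-way from upright to flat with the wells facing up to the ceiling lamp; keep it so for a second for a look into the wells. Then turn it over in the air so that the smooth face looks up at the same sort of slope, and finish there: the program ends while the gripper is still holding the plate up, steady and touching nothing else. Leave the other two plates, the bottle and the dish where they are.

Things in the scene. Friction and masses are not known exactly. Their poses are not given: they have to be found in the camera images.
- carrier_center (a point): Middle of the well carrier: an aluminium plate 8 mm thick, 90 wide, 110 high, about 150 g, on edge in any one of the rack's three slots. One broad face has two hollow square white wells side by side; the other is smooth. Axes: x normal to the plate, out of the face with the wells; y along its width; z along its height, up as it stands (it may lean up to 5 degrees in the slot).
- carrier_strip (a point): On the same plate and axes, 36 mm above carrier_center: middle of the bare strip along the top, 38 mm high, 90 mm wide, both faces bare. Grip here across the 8 mm thickness. Standing in the rack, the plate's top edge (19 mm above this point) is 120 mm above the bench.
- carrier_wells (a point): On the same plate and axes: 1 mm below carrier_center, on the face with the wells, midway between them. Each well is 36 x 36 mm outside and stands 10 mm proud; their centres lie 21 mm either side in y.
- carrier: The same plate, same axes, origin at the middle of its lower edge, 55 mm below carrier_center. This edge rests on the slot floor, 10 mm above the bench.
- rack: Grey plastic rack fixed to the bench, 210 x 114 mm, 35 mm high, at any yaw. Origin: centre of its underside; z up, x its long direction. Three slots along its y, at x = -75, 0, +75 mm, each 10 mm wide, 98 long, 25 deep, floor 10 mm above the bench, open upwards. Plates stand with their faces to the rack's +x and -x, the well carrier always with its wells to +x.
- blank: Bystander in another slot of the rack: a plain solid aluminium plate, 8 x 90 x 110 mm, no wells. Origin at the middle of its lower edge.
- frame: Bystander in another slot of the rack: an aluminium plate of the same 8 x 90 x 110 mm with one large open window (54 x 60 mm), no wells. Origin at the middle of its lower edge.
- bottle: Bystander: amber glass bottle, 64 mm diameter, 140 mm high, standing on the bench. Origin at the centre of its underside.
- dish: Bystander: flat round lidded culture dish, 92 mm diameter, 17 mm high, on the bench. Origin at the centre of its underside.
There are look-alikes about, which are no part of the job. What is shaped like the carrier but red is not meant.

How it is judged:
By the outcome, as a careful person would: the job done as asked, in the order asked, and still so for the second after the job is handed in, while the arm keeps its last pose, push and grip.
It also fails if it takes over 45 s, if anything falls off the work surface, if the arm or the gripper's body presses on something with over 40 N, if the wrist force passes 120 N, or if a joint passes its speed limit or range.

## Robot

A 6-joint arm with a two-finger parallel gripper is mounted at the origin on the work surface. World frame = base frame: x ahead of the robot, y to its left, z up, the work surface at z = 0. Lengths are in mm, angles in degrees, forces in N, time in s.
With the tool pointing down it reaches from about 275 to 875 mm from the base axis. Payload 12.5 kg.
Tool frame: the origin (TCP) lies midway between the tips of the shut fingers; the grasp point (between the pads) lies 19 mm behind it (env.grip_point_offset is the z of the grasp point in the tool frame, in mm); z points along the fingers, y is the line along which they close (so a half turn about z gives the same grasp; the last joint's range is limited). The gripper opens to 85 mm and grips with 20 to 120 N. Pads are 22 mm wide; open, the fingers measure 114 mm over their backs; the gripper's body (76 mm by 85 mm) begins 54 mm behind the grasp point. The pads swing forward as they close: fully open they stand 13 mm farther back than shut.
Start: joints at [71.585, 20.094, 94.641, -0, 65.266, -4.847], TCP at [128.995, 534.645, 231.29] pointing down, gripper open.
Joint ranges: [-157.81, 157.81], [-45, 120.19], [0.68, 151.7], [-89.99, 269.99], [4.06, 180], [-164.3, 164.3]. Speed limits (degrees/s): [127.2, 127.2, 159.86, 180, 180, 180].

## Interface

Orientations are given as [roll, pitch, yaw] about the fixed x, y, z axes, in that order (R = Rz(yaw) Ry(pitch) Rx(roll)).
In Python, from workcell import env gives the robot as it stands.
- The arm moves only by the tool carry_out, never from a script. Its argument "moves" is a list of rows, each a list of 3 entries, a list of its own where there are three numbers: the shift along the world's x, y, z scaled (see below), then the turn, a rotation vector about the world's x, y, z scaled (see below), then the closure, from 0 (fully open) to 1 (shut). In form: [[[x, y, z], [rx, ry, rz], jaw], ...]. A call has 1 to 5 rows; each row shifts and turns the commanded pose from where the row before left it; what a row does not reach is not made up. The controller multiplies each number of a shift by 200 mm and each number of a turn by pi/4 rad. A row lasts 1/8 s, in which the tool goes at most 62.5 mm and 10.7 degrees, less where a joint would pass 70% of its speed; a pose out of reach is approached as far as the arm can. A call with a number of a shift or a turn outside -1 to 1 is refused whole. A call with a gripper value outside its range is refused whole. The fingers move at their own pace and stop on an object; the grip force is fixed at half the most. Time passes only in rows, so rows that do not move let the fingers close. It gives the time, the measured TCP pose, the force, the opening and the grip force at its end, in the units of the state.
- env.read_state(): the state, without advancing time (a new reading comes with each control period).
- env.grab_frame(name): name is "scene" or "top" or "wrist"; returns a dict with "pixels" (384x512x3 uint8, red, green, blue), "vfov" (degrees; the focal length in pixels is half the picture's height over the tangent of half this angle, whatever the lens; pixels are square), "cx", "cy" (the principal point, pixels), "k1" (the pictures are not rectified: a ray, as slopes to the right and down, at radius r is drawn at 1 + k1 r^2 times it, then the intrinsics apply), "rvec" (rotation vector, rad) and "tvec" (3), from world to camera coordinates, as OpenCV has them. Camera axes: x right, y down, z forward; pixel columns grow to the right and rows downward; lengths in mm; the calibration is good to about 2 mm. A picture is of the moment at which its call begins. There is no depth.
- env.hand_in(): hands the job in; it is judged then, once.
The state is a dict: "t": time; "q": joint angles; "dq": joint speeds; "effort": joint torques, N m; "position": TCP position; "eef_rot": TCP orientation; "wrist_force": force on the tool from outside, world axes, zero at the start; "ft_torque": the same for the moment, N m; "width": opening from 0.0 (shut) to 1.0 (fully open); "grip_force": force on a finger pad.
Only numpy, scipy, OpenCV 4.12 (cv2) and the standard library are available. Lean on these libraries where they do the work, as an engineer would, in place of code of your own. Each camera call takes 0.05 s, during which the arm holds its last target. There are 200 camera calls.

## Working session

There is one attempt and no reset: what is moved stays moved. The work goes in short steps, Python scripts to look and compute and a tool call to move; the robot and the scene stay as the last step left them, time stands still between calls to the robot, and variables do not carry over. Pictures are saved under pics/ and viewed, at most 10 in all, crops included, and the job is handed in when it is done.

Besides the shell and the picture viewer there is one more tool, called after "Call:" as a command line: name --argument value ..., lists and objects as JSON in quotes. carry_out: Moves the arm, as the interface text tells. Shifts and turns lie within -1 to 1; 1 stands for 200 mm of shift or pi/4 rad of turn. Its arguments: {"type":"object","properties":{"moves":{"type":"array","items":{"type":"array"}}},"required":["moves"]}

```bash
mkdir -p pics; cat > h.py <<'E'
import numpy as np, cv2
from workcell import env
def cam(f):
    F=192/np.tan(np.radians(f["vfov"]/2)); R=cv2.Rodrigues(np.array(f["rvec"],float))[0]
    return F,f["cx"],f["cy"],f["k1"],R,np.array(f["tvec"],float)
def proj(f,P):
    F,cx,cy,k,R,t=cam(f); c=np.atleast_2d(P)@R.T+t; s=c[:,:2]/c[:,2:]
    s=s*(1+k*(s**2).sum(1,keepdims=True)); return s*F+[cx,cy]
def unproj(f,uv,z):
    F,cx,cy,k,R,t=cam(f); d=(np.array(uv,float)-[cx,cy])/F; s=d.copy()
    for _ in range(20): s=d/(1+k*(s@s))
    r=R.T@np.array([*s,1]); o=-R.T@t; return o+r*(z-o[2])/r[2]
E
python3 - <<'E'
from h import *
import pickle
fs={n:env.grab_frame(n) for n in("scene","top","wrist")}
pickle.dump(fs,open("f0.pkl","wb"))
ims=[cv2.cvtColor(fs[n]["pixels"],cv2.COLOR_RGB2BGR) for n in fs]
for n,i in zip(fs,ims): cv2.imwrite(f"pics/{n}0.png",i)
for n,f in fs.items(): print(n,f["vfov"],f["k1"],-cam(f)[4].T@cam(f)[5])
print(env.read_state())
E
```

```text
scene 53.91919950369227 -0.11273026534713736 [1047.73625193  685.58111435  991.39410661]
top 52.23425834381685 -0.12937390332513846 [ 419.52833346   18.599126   1316.67219192]
wrist 62.15095552075039 -0.04633085376958553 [ 65.98190882 548.10833533 372.72312627]
{'t': 0.15, 'q': array([ 7.15856671e+01,  2.01196468e+01,  9.46666214e+01,  3.75409509e-04,
        6.52654022e+01, -4.84766155e+00]), 'dq': array([ 0.02912899, -0.10172855, -0.09610237,  0.0137084 , -0.03199639,
       -0.03176993]), 'effort': array([ 2.78735251e-04, -5.06249392e+01, -2.91500956e+01, -8.09753305e-05,
        3.41384832e-03, -5.16858620e-06]), 'position': array([128.9186994 , 534.43028128, 230.87178491]), 'eef_rot': array([-1.79948543e+02, -4.70610297e-03,  1.66433169e+02]), 'wrist_force': array([-0.43917244, -0.18809685,  0.1946439 ]), 'ft_torque': array([ 0.03106585, -0.04076727,  0.03373004]), 'grip_force': 0.0, 'width': 1.001069195838543}
```

View pics/scene0.png

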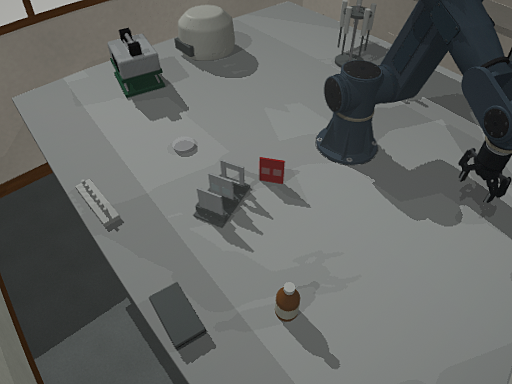

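View pics/top0.png

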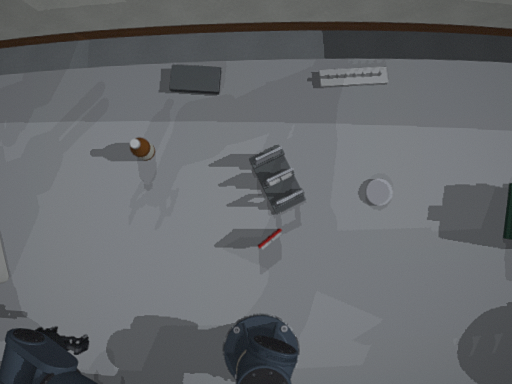

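The scene picture shows the rack near (222,200) with the frame plate at its back (232,172), a red look-alike at (271,170), the bottle at (288,300) and the dish at (184,146). In the top picture the rack is at (277,180), with plates at (269,156), (281,178) and (289,198). I'll zoom in next.

```bash
python3 - <<'E'
from h import *
import pickle
fs=pickle.load(open("f0.pkl","rb"))
a=cv2.imread("pics/scene0.png")[150:230,180:260];b=cv2.imread("pics/top0.png")[138:218,237:317]
o=np.hstack([cv2.resize(x,(400,400),interpolation=cv2.INTER_CUBIC) for x in(a,b)])
cv2.imwrite("pics/z0.png",o)
f=fs["top"]
for p in [(269,155),(281,178),(289,198)]: print(p,unproj(f,p,120).round())
for p in [(141,146),(379,192)]: print(p,unproj(f,p,100 if p[0]<200 else 17).round())
E
```

```text
(269, 155) [639. -40. 120.]
(281, 178) [567. -74. 120.]
(289, 198) [504. -97. 120.]
(141, 146) [685. 366. 100.]
(379, 192) [ 523. -413.   17.]
```

View pics/z0.png

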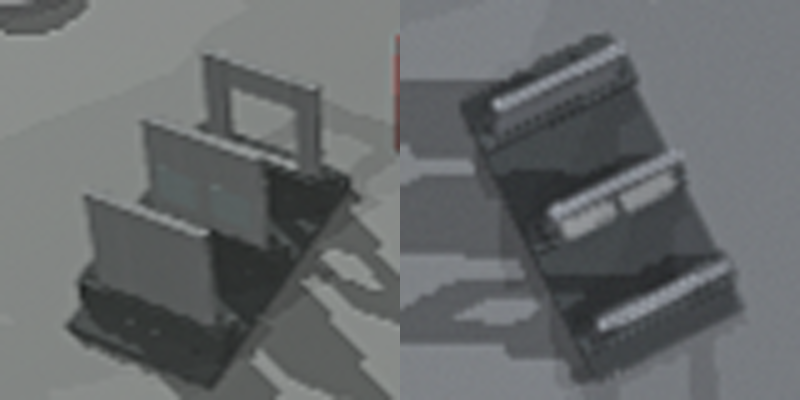

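The middle plate (top picture, 281,178) carries two white wells on its robot-facing side. The frame is on the robot side and the blank on the far side. The 147 mm spacing of the outer plates matches the 150 mm slot pitch. Wells azimuth is about -157°. I'll move above the middle plate.

Call:
carry_out --moves '[[[0.146, -0.203, 0.027], [0, 0, -0.079], 0.2], [[0.146, -0.203, 0.027], [0, 0, -0.079], 0.2], [[0.146, -0.203, 0.027], [0, 0, -0.079], 0.2], [[0.146, -0.203, 0.027], [0, 0, -0.079], 0.2], [[0.146, -0.203, 0.027], [0, 0, -0.079], 0.2]]'

```text
t: 0.78
position: [275.6, 330.2, 258.4]
eef_rot: [180.0, 0.0, 148.6]
wrist_force: [0.5, -0.5, 0.1]
width: 0.8
grip_force: 0.0
```

Call:
carry_out --moves '[[[0.146, -0.203, 0.027], [0, 0, -0.079], 0.2], [[0.146, -0.203, 0.027], [0, 0, -0.079], 0.2], [[0.146, -0.203, 0.027], [0, 0, -0.079], 0.2], [[0.146, -0.203, 0.027], [0, 0, -0.079], 0.2], [[0.146, -0.203, 0.027], [0, 0, -0.079], 0.2]]'

```text
t: 1.4
position: [421.7, 127.1, 285.5]
eef_rot: [180.0, -0.0, 130.8]
wrist_force: [0.8, 1.3, 0.4]
width: 0.796
grip_force: 0.0
```

Call:
carry_out --moves '[[[0.146, -0.203, 0.027], [0, 0, -0.079], 0.3], [[0.146, -0.203, 0.027], [0, 0, -0.079], 0.3], [[0.146, -0.203, 0.027], [0, 0, -0.079], 0.3], [[0.146, -0.203, 0.027], [0, 0, -0.079], 0.3], [[0.146, -0.203, 0.027], [0, 0, -0.079], 0.3]]'

```text
t: 2.02
position: [567.7, -75.8, 312.3]
eef_rot: [-180.0, -0.0, 113.0]
wrist_force: [0.6, 0.3, 0.1]
width: 0.705
grip_force: 0.0
```

Call:
carry_out --moves '[[[0, 0, 0], [0, 0, 0], 0.3], [[0, 0, 0], [0, 0, 0], 0.3]]'

```text
t: 2.28
position: [566.6, -74.1, 311.8]
eef_rot: [-180.0, -0.0, 113.1]
wrist_force: [0.2, 0.1, -0.5]
width: 0.699
grip_force: 0.0
```

```bash
python3 - <<'E'
from h import *
import pickle
f=env.grab_frame("wrist");pickle.dump(f,open("f1.pkl","wb"))
cv2.imwrite("pics/w1.png",cv2.cvtColor(f["pixels"],cv2.COLOR_RGB2BGR))
s=env.read_state();print(s["q"].round(1),s["position"].round(1),s["eef_rot"].round(1),s["width"],s["t"])
E
```

```text
[-12.1  18.4  85.4   0.   76.2 -35.2] [566.5 -73.7 312. ] [-180.    -0.   113.2] 0.6990640394356217 2.325
```

View pics/w1.png

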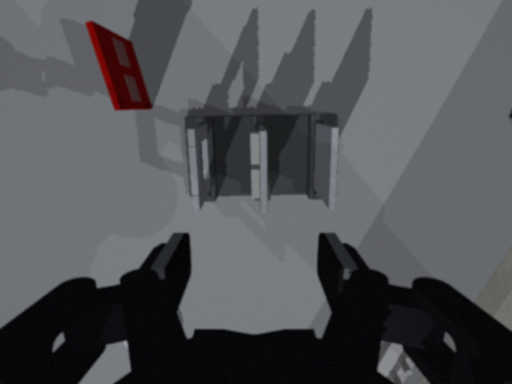

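The wrist view shows the frame on the left (195,165), the carrier in the middle with wells on its left face (255,150 and 255,182) and its top edge from about (263,125) to (264,213), and the blank on the right (333,160).

```bash
python3 - <<'E'
from h import *
import pickle
f=pickle.load(open("f1.pkl","rb"))
a,b=[unproj(f,p,120) for p in((263,125),(264.5,213))];print(a,b,np.linalg.norm(a-b),(a+b)/2, np.degrees(np.arctan2(*(a-b)[1::-1])))
for p in((194,129),(196,209),(333,124),(334,208)): print(p,unproj(f,p,120).round())
c=f["pixels"][100:220,180:345]
cv2.imwrite("pics/z1.png",cv2.cvtColor(cv2.resize(c,None,fx=4.5,fy=4.5,interpolation=cv2.INTER_CUBIC),cv2.COLOR_RGB2BGR))
E
```

```text
[556.5750821  -28.22642504 120.        ] [ 596.12347553 -114.91441956  120.        ] 95.28317699411468 [576.34927882 -71.5704223  120.        ] 114.52319944674943
(194, 129) [493. -60. 120.]
(196, 209) [ 525. -140.  120.]
(333, 124) [622.   1. 120.]
(334, 208) [664. -80. 120.]
```

View pics/z1.png

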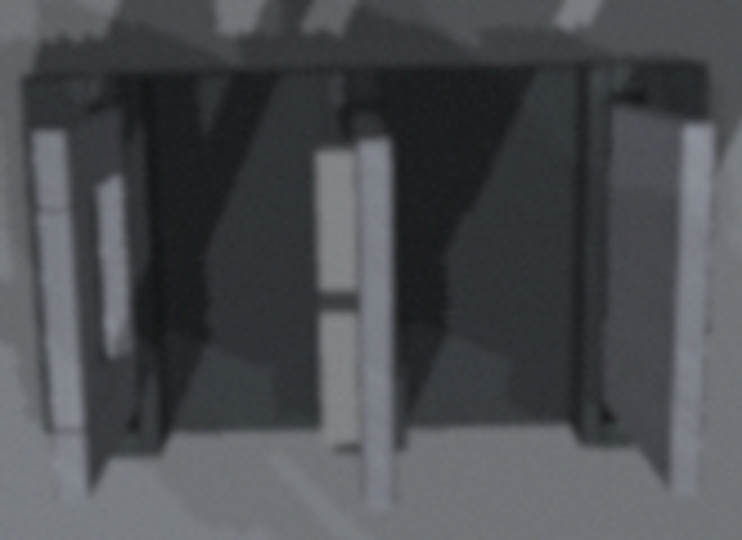

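Call:
carry_out --moves '[[[0.055, 0, 0], [0, 0, 0.02], 0.3], [[0, 0, -0.2], [0, 0, 0], 0.3], [[0, 0, -0.25], [0, 0, 0], 0.3], [[0, 0, -0.25], [0, 0, 0], 0.3], [[0, 0, -0.2], [0, 0, 0], 0.3]]'

```text
t: 2.95
position: [577.9, -73.5, 130.5]
eef_rot: [-180.0, -0.0, 114.1]
wrist_force: [0.8, 0.3, 0.2]
width: 0.701
grip_force: 0.0
```

Call:
carry_out --moves '[[[0, 0, 0], [0, 0, 0], 0.3], [[0, 0, -0.12], [0, 0, 0], 0.3], [[0, 0, -0.1], [0, 0, 0], 0.3], [[0, 0, 0], [0, 0, 0], 0.3], [[0, 0, 0], [0, 0, 0], 0.3]]'

```text
t: 3.58
position: [579.1, -74.4, 90.2]
eef_rot: [179.9, 0.1, 114.0]
wrist_force: [0.8, -0.3, 0.4]
width: 0.697
grip_force: 0.0
```

```bash
python3 - <<'E'
from h import *
f=env.grab_frame("wrist");g=env.grab_frame("scene")
cv2.imwrite("pics/w2.png",cv2.cvtColor(np.hstack([f["pixels"][:,100:400],cv2.resize(g["pixels"][120:248,160:260],(300,384))]),cv2.COLOR_RGB2BGR))
s=env.read_state();print(s["q"].round(1),s["position"].round(1),s["eef_rot"].round(1),s["width"],s["t"],s["wrist_force"])
E
```

```text
[-11.9  33.6  96.   -0.   50.3 -35.9] [578.8 -74.4  89.9] [1.799e+02 1.000e-01 1.140e+02] 0.7012790464985935 3.675 [ 0.98055112  0.01055833 -0.03678907]
```

View pics/w2.png

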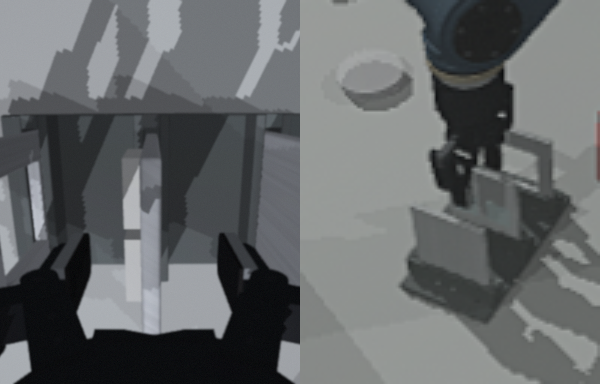

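The plate is centred between the fingers (edge at 150, finger gaps 90–218). I'll close on it.

Call:
carry_out --moves '[[[0, 0, -0.015], [0, 0, 0], 0.6], [[0, 0, 0], [0, 0, 0], 1], [[0, 0, 0], [0, 0, 0], 1], [[0, 0, 0], [0, 0, 0], 1], [[0, 0, 0], [0, 0, 0], 1]]'

```text
t: 4.3
position: [578.2, -74.4, 85.5]
eef_rot: [180.0, 0.0, 114.0]
wrist_force: [-1.1, -0.1, 2.2]
width: 0.084
grip_force: 58.9
```

Call:
carry_out --moves '[[[0, 0, 0], [0, 0, 0], 1], [[0, 0, 0], [0, 0, 0], 1], [[0, 0, 0], [0, 0, 0], 1], [[0, 0, 0.03], [0, 0, 0], 1], [[0, 0, 0.05], [0, 0, 0], 1]]'

```text
t: 4.92
position: [577.5, -74.2, 101.3]
eef_rot: [-179.9, -0.0, 114.0]
wrist_force: [0.4, 0.1, -2.0]
width: 0.085
grip_force: 58.4
```

Call:
carry_out --moves '[[[0, 0, 0.1], [0, 0, 0], 1], [[0, 0, 0.2], [0, 0, 0], 1], [[0, 0, 0.22], [0, 0, 0], 1], [[0, 0, 0.22], [0, 0, 0], 1], [[0, 0, 0.22], [0, 0, 0], 1]]'

```text
t: 5.55
position: [577.6, -74.2, 295.3]
eef_rot: [180.0, 0.0, 114.0]
wrist_force: [-1.0, -0.4, -2.4]
width: 0.082
grip_force: 58.5
```

Call:
carry_out --moves '[[[0, 0, 0.22], [0, 0, 0], 1], [[0, 0, 0.22], [0, 0, 0], 1], [[0, 0, 0.1], [0, 0, 0], 1], [[0, 0, 0], [0, 0, 0], 1]]'

```text
t: 6.05
position: [578.1, -74.3, 402.9]
eef_rot: [179.9, 0.1, 114.0]
wrist_force: [0.5, -0.1, -2.3]
width: 0.088
grip_force: 58.7
```

```bash
python3 - <<'E'
from h import *
f=env.grab_frame("wrist");g=env.grab_frame("scene")
cv2.imwrite("pics/w3.png",cv2.cvtColor(np.hstack([f["pixels"][:,60:460],cv2.resize(g["pixels"][60:260,160:360],(384,384))]),cv2.COLOR_RGB2BGR))
s=env.read_state();print(s["q"].round(1),s["position"].round(1),s["eef_rot"].round(1),s["width"],s["t"],s["wrist_force"],s["ft_torque"])
E
```

```text
[-11.9  17.3  75.    0.   87.7 -35.9] [577.6 -74.3 400.3] [-179.9   -0.   114. ] 0.0837226883204752 6.15 [-0.39132249 -0.04081598 -1.98154375] [-0.03033657 -0.01078912 -0.00068946]
```

View pics/w3.png

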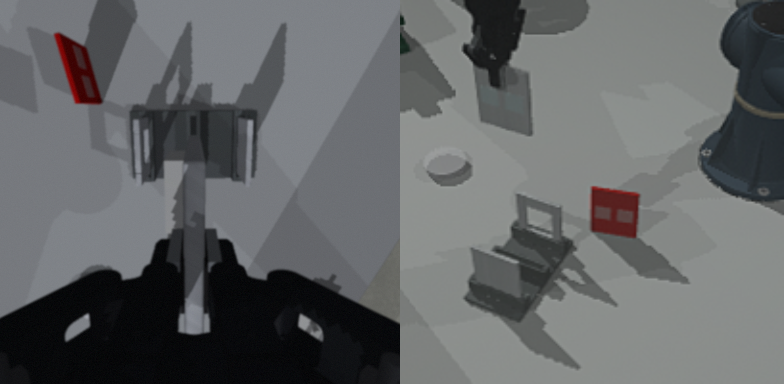

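The plate is out of the rack and hanging upright, with the wells on the robot side. The rack's middle slot is empty and the other two plates are untouched. I'll yaw it +124°, then tip.

Call:
carry_out --moves '[[[0, 0, 0], [0, 0, 0.212], 1], [[0, 0, 0], [0, 0, 0.212], 1], [[0, 0, 0], [0, 0, 0.212], 1], [[0, 0, 0], [0, 0, 0.212], 1], [[0, 0, 0], [0, 0, 0.212], 1]]'

```text
t: 6.78
position: [577.6, -74.3, 399.7]
eef_rot: [-180.0, -0.2, 162.0]
wrist_force: [-0.3, 0.0, -1.2]
width: 0.082
grip_force: 58.5
```

Call:
carry_out --moves '[[[0, 0, 0], [0, 0, 0.212], 1], [[0, 0, 0], [0, 0, 0.212], 1], [[0, 0, 0], [0, 0, 0.212], 1], [[0, 0, 0], [0, 0, 0.212], 1], [[0, 0, 0], [0, 0, 0.212], 1]]'

```text
t: 7.4
position: [577.6, -74.3, 399.7]
eef_rot: [179.9, -0.1, -150.3]
wrist_force: [-0.2, 0.6, -1.9]
width: 0.087
grip_force: 58.5
```

Call:
carry_out --moves '[[[0, 0, 0], [0, 0, 0.212], 1], [[0, 0, 0], [0, 0, 0.212], 1], [[0, 0, 0], [0, 0, 0.212], 1], [[0, 0, 0], [0, 0, 0], 1]]'

```text
t: 7.9
position: [577.7, -74.3, 400.0]
eef_rot: [179.9, -0.0, -122.0]
wrist_force: [-0.4, -0.8, -2.4]
width: 0.082
grip_force: 58.5
```

Call:
carry_out --moves '[[[0, 0, 0], [-0.0385, -0.181, 0], 1], [[0, 0, 0], [-0.0385, -0.181, 0], 1], [[0, 0, 0], [-0.0385, -0.181, 0], 1], [[0, 0, 0], [0, 0, 0], 1]]'

```text
t: 8.4
position: [576.4, -73.9, 400.5]
eef_rot: [-156.5, 8.3, -120.4]
wrist_force: [0.6, -0.8, -1.7]
width: 0.084
grip_force: 59.1
```

```bash
python3 - <<'E'
from h import *
s=env.read_state();print(s["q"].round(1),s["position"].round(1),s["eef_rot"].round(1),s["width"],s["t"],s["wrist_force"],s["ft_torque"])
E
```

```text
[-1.190e+01  4.800e+00  9.350e+01 -1.000e-01  5.680e+01 -1.597e+02] [576.4 -73.9 400.5] [-156.5    8.3 -120.4] 0.08401892638360174 8.4 [ 0.58936253 -0.79703837 -1.74460167] [0.0829501  0.33769308 0.02033534]
```

Call:
carry_out --moves '[[[0.12, -0.025, 0.05], [-0.0385, -0.181, 0], 1], [[0.12, -0.025, 0.05], [-0.0385, -0.181, 0], 1], [[0.12, -0.025, 0.05], [-0.0385, -0.181, 0], 1], [[0, 0, 0], [0, 0, 0], 1], [[0, 0, 0], [0, 0, 0], 1]]'

```text
t: 9.02
position: [649.9, -89.4, 430.8]
eef_rot: [-132.1, 15.1, -115.3]
wrist_force: [0.2, -0.6, -1.6]
width: 0.084
grip_force: 59.2
```

Call:
carry_out --moves '[[[0, 0, 0], [0, 0, 0], 1], [[0, 0, 0], [0, 0, 0], 1], [[0, 0, 0], [0, 0, 0], 1], [[0, 0, 0], [0, 0, 0], 1], [[0, 0, 0], [0, 0, 0], 1]]'

```text
t: 9.65
position: [650.0, -89.4, 431.3]
eef_rot: [-131.8, 15.2, -115.2]
wrist_force: [0.5, 0.8, -1.9]
width: 0.082
grip_force: 59.2
```

```bash
python3 - <<'E'
from h import *
from scipy.spatial.transform import Rotation as R
g=env.grab_frame("scene");t=env.grab_frame("top")
s=env.read_state();M=R.from_euler("xyz",s["eef_rot"],degrees=True).as_matrix()
c=s["position"]+20*M[:,2]
u=proj(g,c)[0];v=proj(t,c)[0];print(u,v)
cr=lambda f,p:cv2.resize(f["pixels"][int(max(p[1]-60,0)):int(p[1]+60),int(max(0,p[0]-60)):int(p[0]+60)],(390,390),interpolation=cv2.INTER_CUBIC)
cv2.imwrite("pics/w4.png",cv2.cvtColor(np.hstack([cr(g,u),cr(t,v)]),cv2.COLOR_RGB2BGR))
print(s["q"].round(1),c,"wells n",-M[:,1],"tool z",M[:,2],s["width"],s["t"])
E
```

```text
[180.46669461 107.95546443] [296.55929829 120.62145884]
[ -11.8    4.2   99.4   -0.3   26.4 -159.7] [664.94208592 -92.54461137 418.43532307] wells n [ 0.52040289 -0.45972678  0.71960553] tool z [ 0.74884085 -0.15930528 -0.6433189 ] 0.08422448710057123 9.75
```

View pics/w4.png

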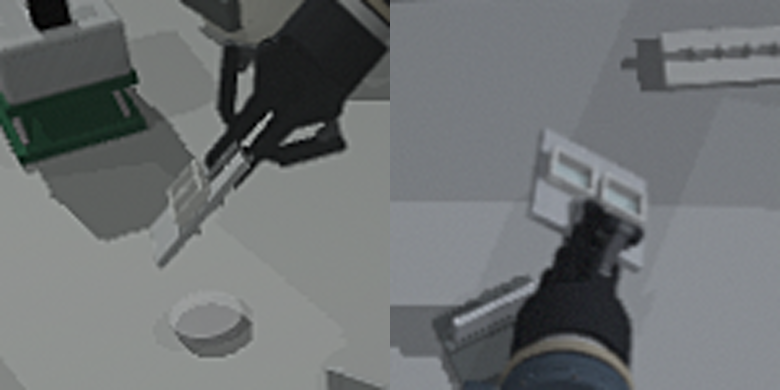

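The top view shows both wells open to the ceiling, with the plate at about 44° from flat and its middle at z ≈ 418. I'll hold past a second, then roll 180° about the tool axis.

Call:
carry_out --moves '[[[0, 0, 0], [0, 0, 0], 1], [[0, 0, 0], [0, 0, 0], 1], [[0, 0, 0], [0, 0, 0], 1], [[0, 0, 0], [0, 0, 0], 1], [[0, 0, 0], [0, 0, 0], 1]]'

```text
t: 10.38
position: [650.0, -89.4, 431.3]
eef_rot: [-131.8, 15.2, -115.2]
wrist_force: [0.8, -0.3, -1.9]
width: 0.087
grip_force: 59.2
```

Call:
carry_out --moves '[[[0, 0, 0], [0, 0, 0], 1], [[0, 0, 0], [0, 0, 0], 1], [[0, 0, 0], [0.1664, -0.0354, -0.143], 1], [[0, 0, 0], [0.1664, -0.0354, -0.143], 1], [[0, 0, 0], [0.1664, -0.0354, -0.143], 1]]'

```text
t: 11.0
position: [650.0, -89.4, 431.3]
eef_rot: [-142.8, 36.1, -139.8]
wrist_force: [0.1, -0.3, -2.5]
width: 0.085
grip_force: 59.3
```

Call:
carry_out --moves '[[[0, 0, 0], [0.1664, -0.0354, -0.143], 1], [[0, 0, 0], [0.1664, -0.0354, -0.143], 1], [[0, 0, 0], [0.1664, -0.0354, -0.143], 1], [[0, 0, 0], [0.1664, -0.0354, -0.143], 1], [[0, 0, 0], [0.1664, -0.0354, -0.143], 1]]'

```text
t: 11.62
position: [650.0, -89.4, 431.3]
eef_rot: [168.0, 48.9, 152.2]
wrist_force: [0.5, 0.0, -2.5]
width: 0.081
grip_force: 59.2
```

Call:
carry_out --moves '[[[0, 0, 0], [0.1664, -0.0354, -0.143], 1], [[0, 0, 0], [0.1664, -0.0354, -0.143], 1], [[0, 0, 0], [0.1664, -0.0354, -0.143], 1], [[0, 0, 0], [0.1664, -0.0354, -0.143], 1], [[0, 0, 0], [0.1664, -0.0354, -0.143], 1]]'

```text
t: 12.25
position: [650.0, -89.3, 431.3]
eef_rot: [134.1, 22.3, 98.1]
wrist_force: [0.3, -0.4, -1.8]
width: 0.085
grip_force: 59.3
```

Call:
carry_out --moves '[[[0, 0, 0], [0.1664, -0.0354, -0.143], 1], [[0, 0, 0], [0.1664, -0.0354, -0.143], 1], [[0, 0, 0], [0.1664, -0.0354, -0.143], 1], [[0, 0, 0], [0.1664, -0.0354, -0.143], 1], [[0, 0, 0], [0.1664, -0.0354, -0.143], 1]]'

```text
t: 12.88
position: [650.0, -89.4, 431.3]
eef_rot: [131.9, -15.4, 64.6]
wrist_force: [0.1, -0.4, -1.1]
width: 0.083
grip_force: 59.3
```

Call:
carry_out --moves '[[[0, 0, 0], [0, 0, 0], 1], [[0, 0, 0], [0, 0, 0], 1], [[0, 0, 0], [0, 0, 0], 1], [[0, 0, 0], [0, 0, 0], 1], [[0, 0, 0], [0, 0, 0], 1]]'

```text
t: 13.5
position: [650.0, -89.3, 431.3]
eef_rot: [131.8, -15.1, 64.8]
wrist_force: [-0.2, 0.3, -2.1]
width: 0.085
grip_force: 59.2
```

```bash
python3 - <<'E'
from h import *
from scipy.spatial.transform import Rotation as R
g=env.grab_frame("scene");t=env.grab_frame("top")
s=env.read_state();M=R.from_euler("xyz",s["eef_rot"],degrees=True).as_matrix()
c=s["position"]+20*M[:,2]
u=proj(g,c)[0];v=proj(t,c)[0]
cr=lambda f,p:cv2.resize(f["pixels"][int(max(p[1]-60,0)):int(p[1]+60),int(max(0,p[0]-60)):int(p[0]+60)],(390,390),interpolation=cv2.INTER_CUBIC)
cv2.imwrite("pics/w5.png",cv2.cvtColor(np.hstack([cr(g,u),cr(t,v)]),cv2.COLOR_RGB2BGR))
print(s["q"].round(1),s["dq"].round(2),c,"smooth n",M[:,1],"tool z",M[:,2],s["width"],s["grip_force"],s["wrist_force"],s["t"])
E
```

```text
[-11.8   4.2  99.4  -0.3  26.4  20.3] [ 0.1  -0.12  0.01  0.03  0.01  0.06] [664.95905459 -92.53730769 418.40022145] smooth n [ 0.5206974  -0.45978113  0.71935772] tool z [ 0.74857144 -0.15926944 -0.64364124] 0.08414596585823729 59.24691081047058 [ 0.15857708 -0.09140758 -1.90368293] 13.6
```

View pics/w5.png

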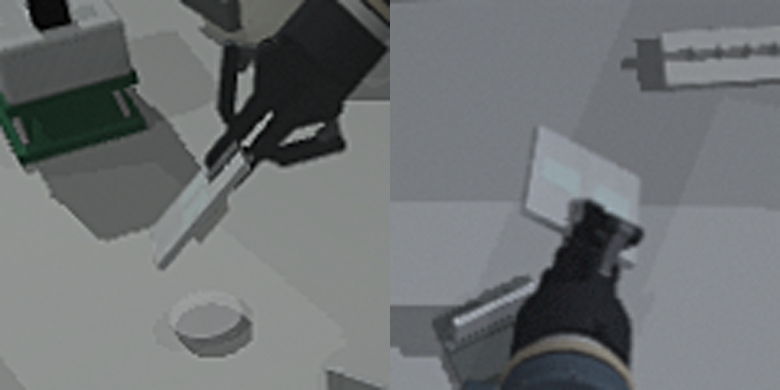

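The smooth face (with faint flush tinted squares) is now up at the same slope, steady and touching nothing else. I'm handing it in.

```bash
python3 -c "
from workcell import env
print(env.hand_in())"
```

```text
the job is handed in; nothing more can be done
None
```

I drew the well carrier from the rack, held it wells-up at about 44° from flat for over a second, then turned it smooth face up at the same slope and handed in at about 13.6 s with the gripper still holding it steady about 42 cm up; the other items were not touched.

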